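# Refit and lock a sampler's service cover

### The arm

A 7-joint arm with a two-finger parallel gripper is mounted at the origin on the work surface. World frame = base frame: x ahead of the robot, y to its left, z up, the work surface at z = 0. Lengths are in m, angles in degrees, forces in N, time in s.
With the tool pointing down it reaches from about 0.4 to 0.875 m from the base axis. Payload 19.3 kg.
Tool frame: the origin (TCP) lies midway between the tips of the shut fingers; the grasp point (between the pads) lies 19 mm behind it; x points along the fingers, y is the direction in which the jaws open and shut, and the axes are right-handed (so a half turn about x gives the same grasp; the last joint's range is limited). The gripper opens to 85 mm and grips with 20 to 120 N. Pads are 22 mm wide; open, the fingers measure 114 mm over their backs; the gripper's body (76 mm by 85 mm) begins 54 mm behind the grasp point. The pads swing forward as they close: fully open they stand 13 mm farther back than shut.
Start: joints at [-68.537, 29.874, -2.08, 91.645, 1.215, 58.505, -6.463], TCP at [0.269, 0.564, 0.231] pointing down, gripper open.
Joint ranges: [-166.77, 166.77], [-17.47, 122.26], [-85.68, 81.53], [9.62, 139.38], [-72.42, 252.41], [9.2, 110.78], [-144.41, 144.41]. Speed limits (degrees/s): [108.29, 108.29, 136.94, 136.94, 172.46, 172.46, 172.46].

### API

Orientations are given as [roll, pitch, yaw] about the fixed x, y, z axes, in that order (R = Rz(yaw) Ry(pitch) Rx(roll)).
In Python, from plant import robot gives the robot as it stands.
- The arm moves only by the tool servo_tool, never from a script. Its argument "commands" is a list of rows, each a list of 6 numbers: the shift along the world's x, y, z each as a share of 500 mm, from -1 to 1, then the turn, a rotation vector about the world's x, y, z each as a share of 90 degrees, from -1 to 1. A call has exactly 5 rows; each row is the pose to reach, as a shift and turn from the pose commanded when the call began; what a row does not reach only later rows make up. A row lasts 1/10 s, in which the tool goes at most 50 mm and 8.59 degrees, less where a joint would pass 70% of its speed; a pose out of reach is approached as far as the arm can. A call with a number of a shift or a turn outside -1 to 1 is refused whole. A call with a gripper value outside its range is refused whole. "fingers" is the opening, from 0 (shut) to 1 (fully open), set as the call begins (left out, the last holds). The fingers move at their own pace and stop on an object; "force" is the grip in N (left out, the last holds). Time passes only in rows, so rows that repeat a pose let the fingers close, or fill a call up. It gives the time, the measured TCP pose, the force and the opening at its end, in the units of the state.
- robot.read_state(): the state, without advancing time (a new reading comes with each control period).
- robot.grab_frame(name): name is "side" or "top"; returns the picture (420x560x3 uint8, red, green, blue); there is no depth.
- robot.get_calibration(name): a dict with "fx", "fy", "cx", "cy" (pixels), "k1" (the pictures are not rectified: a ray, as slopes to the right and down, at radius r is drawn at 1 + k1 r^2 times it, then the intrinsics apply), "rvec" (rotation vector, rad) and "tvec" (3), from world to camera coordinates, as OpenCV has them. Camera axes: x right, y down, z forward; pixel columns grow to the right and rows downward; lengths in m; the calibration is good to about 2 mm. A picture is of the moment at which its call begins. get_calibration takes no time and is no camera call.
- robot.finish_job(): hands the job in, once; it reports no verdict.
The state is a dict: "t": time; "joints": joint angles; "joint_vel": joint speeds; "effort": joint torques, N m; "tcp_pos": TCP position; "ee_rot": TCP orientation; "ft_force": force on the tool from outside, world axes, zero at the start; "torque": the same for the moment, N m; "grip_width": finger opening in m.
Only numpy, scipy, OpenCV 4.12 (cv2) and the standard library are available. Lean on these libraries where they do the work, as an engineer would, in place of code of your own. Each camera call takes 0.05 s, during which the arm holds its last target.

### The job

Put the aluminium service cover back into the recess in the sampler's deck so that it lies fully home, then push its blue wing stud in against the spring until you feel it bottom and turn it a quarter turn clockwise so that it locks, and let go. Work gently: never force the cover or its stud, and leave the vials and the jar as they stand.

Things in the scene. Friction and masses are not known exactly. Their poses are not given: they have to be found in the camera images.
- cover: Loose aluminium cover plate, 120 (x) x 90 (y) x 8 mm, 0.23 to 0.35 kg with the captive stud in its centre; lift it by the stud's blue wing. Origin: centre of the plate's underside, z up, x along the long side. Starts level on the stand. The unpushed stud reaches 13 mm below the underside. It fits the recess either way round (half a turn makes no difference).
- stand: Grey fixed parking stand that holds the cover: base 140 x 100 mm and two rails whose tops lie 30 mm above the bench. Origin: centre of its underside on the bench.
- wing (a point): Centre of the wing's top face, on the stud's axis; moves with the stud. The wing is a blue bar 44 mm long (this point's x), 12 mm thick (y) and 30 mm tall, gripped from above across its thickness. Unpushed, its top is 73 mm above the cover's underside and there are 35 mm free between wing and plate, with a 12 mm round neck. The stud's foot has a cross pin 26 x 6 x 5 mm parallel to the wing.
- stud (a joint): How far the stud is pushed into the cover, m: 0 out (as it starts), at most 0.034. A spring pushes it out with 2 N at 0 and 0.1 N more per mm, plus 0.5 N friction.
- stud_turn (a joint): Turn of the stud in the cover, rad, growing clockwise seen from above: 0 unlocked, wing along the cover's long side (as it starts); 1.57 locked, wing across it. Stops at -0.06 and 1.62. Friction about 0.05 N m; it stays where it is left.
- seat (a point): Centre of the recess's ledge, on which the cover's underside must lie. z up, x along the recess's long side (the sampler's x). The recess is 122.6 (x) x 92.6 (y) mm at the ledge and 8 mm deep, so the seated cover is flush with the deck; its rim has a 4 mm chamfer. The opening inside the ledge is 84 x 56 mm. More than 25 N between cover or stud and sampler is forcing it.
- socket (a point): Point on the receptacle's axis, 23.5 mm below the seat, axes as the seat. The receptacle is a 5.5 mm steel plate with a slot 31 (x) x 11 mm for the pin, a floor (stiff rubber pad, 30 N/mm) 12.5 mm below its top, and notches under the plate across the slot. It sits at a fixed but unmeasured height, up to 9 mm higher or lower than this point: the floor must be felt for.
- lock_depth (a point): 36 mm below the seat, mean height of the floor. With the cover seated it bottoms at a stud reading of 14 to 32 mm, felt as a sharp rise in force; it turns only within the last 2 mm before that. Stopped under 13 mm, the pin is surely on the plate, not in the slot (twist it a little to find it). Turned and let go, it springs back about 5 mm into the notches and stays.
- sampler: White fixed sampler base module, deck top 85 mm above the bench. Origin: on the bench under the recess's centre; the deck reaches from -145 to 165 mm in x and -120 to 290 mm in y. From 120 mm in +y of the recess's centre there is a fixed tray of blue-capped vials, 36 mm tall above the deck.
- vial_deck: Loose glass vial with a blue cap standing on the deck beyond the recess, 22 mm across, 45 mm tall, origin at its foot. Bystander: leave it.
- vial_bench: Loose glass vial with a blue cap standing on the bench, 22 mm across, 45 mm tall, origin at its foot. Bystander: leave it.
- jar: Loose amber jar with a black cap standing on the bench, 48 mm across, 70 mm tall, origin at its foot. Bystander: leave it.
Things that resemble listed ones, but are neither listed nor needed, are in the scene too. Of the things like the cover, leave any that is black or pink; of the rest the larger one is meant.

How it is judged:
By the outcome, as a careful person would: the job done as asked, in the order asked, and still so for the second after the job is handed in, with the robot touching nothing.
It also fails if it takes over 58 s, if anything falls off the work surface, if the arm or the gripper's body presses on something with over 40 N, if the wrist force passes 120 N, or if a joint passes its speed limit or range.

## Working session

There is one attempt and no reset: what is moved stays moved. The work goes in short steps, Python scripts to look and compute and a tool call to move; the robot and the scene stay as the last step left them, time stands still between calls to the robot, and variables do not carry over. Pictures are saved under pics/ and viewed, and the job is handed in when it is done.

Besides the shell and the picture viewer there is one more tool, called as name(argument=value, ...) on one line, values as JSON. servo_tool: Moves the arm, as the interface text tells. Its arguments: {"type":"object","properties":{"commands":{"type":"array"},"fingers":{"type":"number"},"force":{"type":"number"}},"required":["commands"]}

```bash
ls; mkdir -p pics; python3 - <<'E'
from plant import robot
import cv2
for n in("side","top"):
    f=robot.grab_frame(n); cv2.imwrite(f"pics/{n}0.png",f[:,:,::-1]); print(n,robot.get_calibration(n))
s=robot.read_state(); print(s)
E
```

```text
pics
side {'fx': 425.1516867110174, 'fy': 425.1516867110174, 'cx': 280.33021212934347, 'cy': 211.18099700849567, 'k1': -0.06794636624408253, 'rvec': array([ 0.25732347, -2.83248177,  1.19949572]), 'tvec': array([0.50462896, 0.18987841, 0.7922801 ])}
top {'fx': 534.8472459226523, 'fy': 534.8472459226523, 'cx': 281.80891213104195, 'cy': 210.17841796064144, 'k1': -0.18724045607590944, 'rvec': array([ 2.17537637, -2.20851491,  0.08104813]), 'tvec': array([-0.07841077,  0.5352892 ,  1.29575395])}
{'t': 0.1, 'joints': array([-68.53705801,  29.90597938,  -2.0838703 ,  91.67000666,
         1.2175603 ,  58.50374883,  -6.46195144]), 'joint_vel': array([-0.02235505,  0.01806319, -0.03135696, -0.09160649, -0.05948114,
       -0.06561691,  0.00320102]), 'effort': array([ 3.74954659e-03, -9.28489923e+01,  1.98412187e+00, -3.70535874e+01,
        1.81770686e-02,  5.50739889e-03, -1.02387894e-04]), 'tcp_pos': array([0.26881608, 0.56391055, 0.2307834 ]), 'ee_rot': array([ -84.81060887,   89.94241377, -110.29169334]), 'ft_force': array([ 0.2687098 ,  0.21094656, -0.29944894]), 'torque': array([-0.00116827,  0.03204054,  0.01213369]), 'grip_width': 0.08538186446135435}
```

View pics/side0.png

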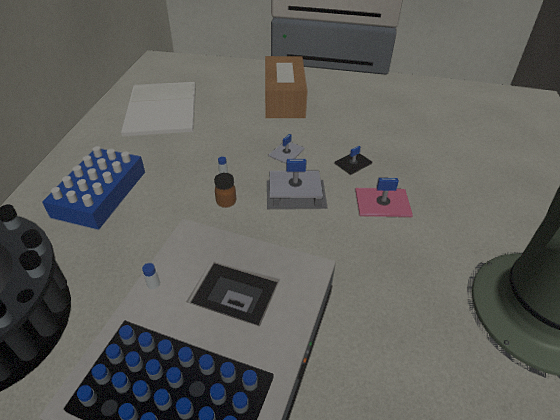

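View pics/top0.png

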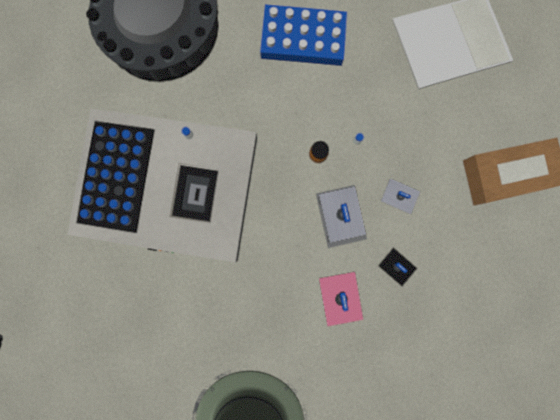

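The side view shows the cover on its stand near (296,185) and the recess near (235,293). In the top view the cover is near (342,215) and the recess near (195,193). I'll enlarge both.

```bash
cat > h.py <<'E'
import numpy as np,cv2
from plant import robot
C={n:robot.get_calibration(n) for n in("side","top")}
def proj(n,P):
    c=C[n];R=cv2.Rodrigues(c["rvec"])[0];p=np.atleast_2d(P)@R.T+c["tvec"];s=p[:,:2]/p[:,2:]
    s=s*(1+c["k1"]*(s**2).sum(1,keepdims=True));return s*[c["fx"],c["fy"]]+[c["cx"],c["cy"]]
def ray(n,uv):
    c=C[n];K=np.array([[c["fx"],0,c["cx"]],[0,c["fy"],c["cy"]],[0,0,1]])
    d=(np.array(uv,float)-[c["cx"],c["cy"]])/[c["fx"],c["fy"]];s=d.copy()
    for _ in range(30): s=d/(1+c["k1"]*(s**2).sum())
    R=cv2.Rodrigues(c["rvec"])[0];return -R.T@c["tvec"],R.T@np.array([s[0],s[1],1])
def atz(n,uv,z):
    o,d=ray(n,uv);return o+d*(z-o[2])/d[2]
def tri(uvs,uvt):
    from scipy.optimize import least_squares
    r=least_squares(lambda p:np.r_[proj("side",p)[0]-uvs,proj("top",p)[0]-uvt],atz("top",uvt,.05));return r.x,r.fun
def crop(f,out,x0,y0,w,h,k):
    c=cv2.resize(f[y0:y0+h,x0:x0+w],None,fx=k,fy=k,interpolation=cv2.INTER_CUBIC)
    for i in range(0,w,10): cv2.putText(c,str(x0+i),(i*k,8),0,.3,(255,0,0),1);cv2.line(c,(i*k,10),(i*k,14),(255,0,0),1)
    for i in range(0,h,10): cv2.putText(c,str(y0+i),(0,i*k+4),0,.3,(255,0,0),1)
    cv2.imwrite(out,c[:,:,::-1])
E
python3 - <<'E'
from h import *
s=cv2.imread("pics/side0.png")[:,:,::-1];t=cv2.imread("pics/top0.png")[:,:,::-1]
crop(t,"pics/c1.png",310,175,75,75,8);crop(t,"pics/c2.png",160,155,70,75,8)
crop(s,"pics/c3.png",255,145,80,70,8);crop(s,"pics/c4.png",185,255,100,75,8)
E
```

```text
(no output)
```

View pics/c1.png

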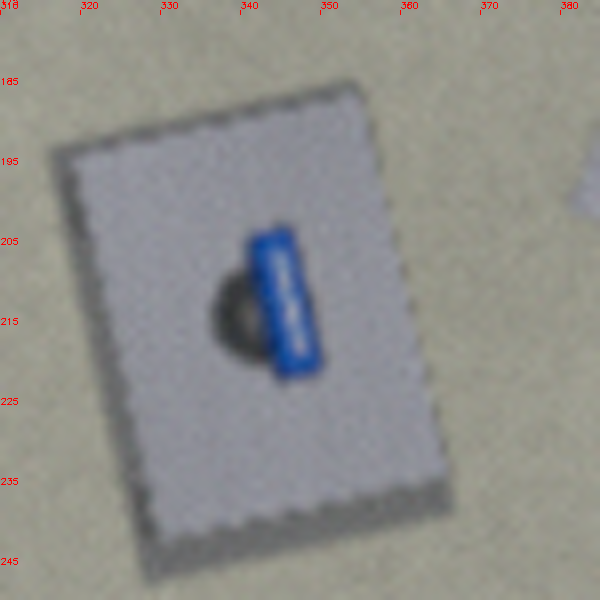

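View pics/c2.png

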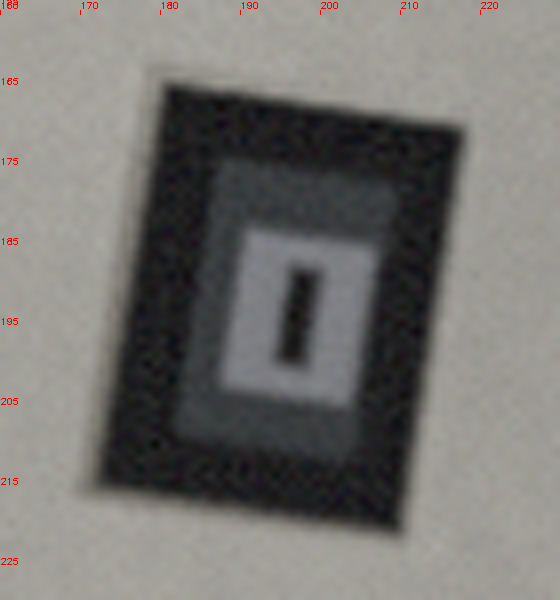

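View pics/c3.png

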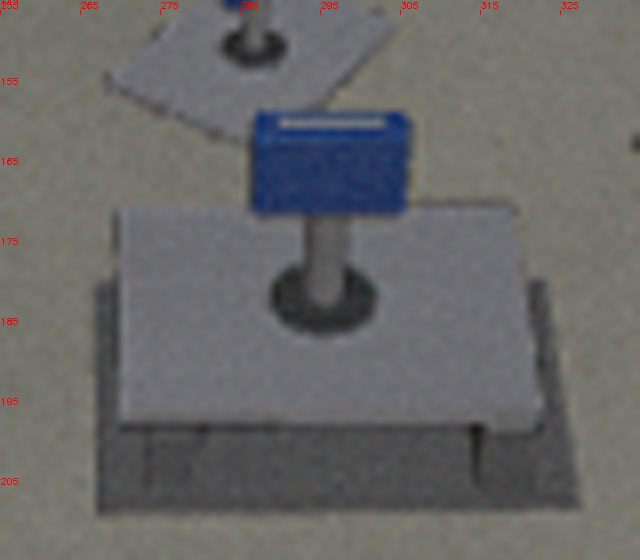

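View pics/c4.png

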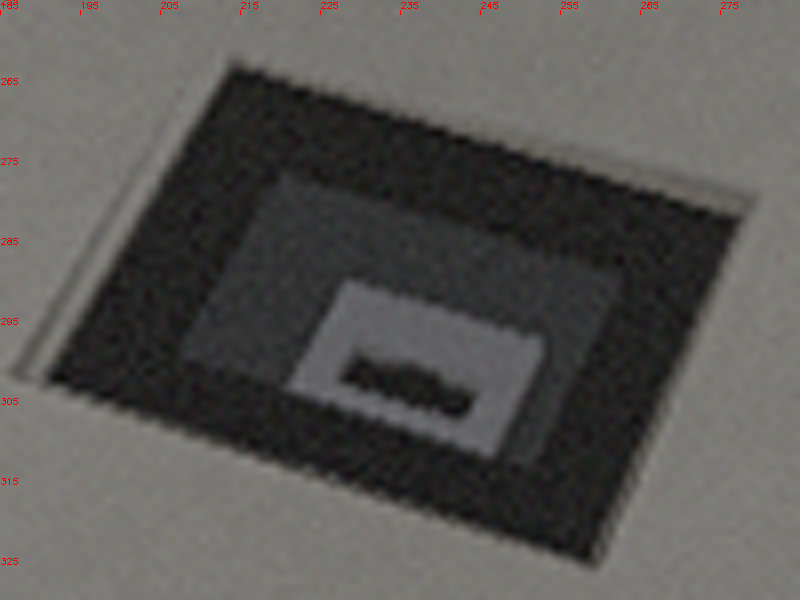

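```bash
cat > fit.py <<'E'
from h import *
from scipy.optimize import least_squares
def cp(x0,y0,pts,k=8): return (np.array(pts,float)+.5)/k-.5+[x0,y0]
def rect(p,a,b,z):
    c,s=np.cos(p[2]),np.sin(p[2]);q=np.array([[a,b],[a,-b],[-a,-b],[-a,b]])/2
    return np.c_[q@np.array([[c,s],[-s,c]])+p[:2],np.full(4,z)]
def fit(n,uv,a,b,z):
    best=None
    x0=np.mean([atz(n,u,z) for u in uv],0)
    for k in range(4):
      for rev in(0,1):
        u=np.roll(uv[::-1] if rev else uv,k,0)
        for y in(0.3,1.8,-1.2):
          r=least_squares(lambda p:(proj(n,rect(p,a,b,z))-u).ravel(),[x0[0],x0[1],y])
          if best is None or r.cost<best.cost: best=r
    p=best.x; print(n,a,b,z,"xy mm",np.round(p[:2]*1e3,1),"yaw",round((np.degrees(p[2])+90)%180-90,2),"rms px",round((best.cost/4)**.5,2));return p
E
python3 - <<'E'
from fit import *
for n in C: print(n,ray(n,(280,210))[0])
print("cover");fit("top",cp(310,175,[(72,158),(360,85),(450,472),(158,540)]),.12,.09,.038)
print("wing");fit("top",cp(310,175,[(248,240),(290,228),(322,368),(280,380)]),.044,.012,.103)
fit("side",cp(255,145,[(118,208),(516,207),(545,415),(118,412)]),.12,.09,.038)
print("recess ledge");fit("top",cp(160,155,[(165,85),(463,130),(400,530),(98,487)]),.1226,.0926,.077)
fit("top",cp(160,155,[(165,85),(463,130),(400,530),(98,487)]),.1226,.0926,.081)
fit("top",cp(160,155,[(220,158),(400,180),(355,465),(175,435)]),.084,.056,.077)
fit("top",cp(160,155,[(297,263),(323,268),(303,368),(277,362)]),.031,.011,.0535)
print("side");fit("side",cp(185,255,[(235,63),(742,215),(597,565),(50,382)]),.1226,.0926,.077)
fit("side",cp(185,255,[(280,175),(615,272),(530,465),(185,358)]),.084,.056,.077)
print(tri(cp(255,145,[(332,122)])[0],cp(310,175,[(285,304)])[0]))
E
```

```text
side [0.43069162 0.51894851 0.68088848]
top [ 0.44795109 -0.07498242  1.32867548]
cover
top 0.12 0.09 0.038 xy mm [ 521.9 -232.5] yaw 12.05 rms px 0.31
wing
top 0.044 0.012 0.103 xy mm [ 520.8 -231.7] yaw 11.88 rms px 0.43
side 0.12 0.09 0.038 xy mm [ 519.4 -233.9] yaw 11.06 rms px 0.28
recess ledge
top 0.1226 0.0926 0.077 xy mm [573.9 119. ] yaw -9.35 rms px 0.49
top 0.1226 0.0926 0.081 xy mm [573.5 118.4] yaw -9.35 rms px 0.56
top 0.084 0.056 0.077 xy mm [573.3 117.1] yaw -9.26 rms px 0.31
top 0.031 0.011 0.0535 xy mm [573.8 116.9] yaw -11.73 rms px 0.43
side
side 0.1226 0.0926 0.077 xy mm [571.9 114.3] yaw -9.15 rms px 0.43
side 0.084 0.056 0.077 xy mm [571.5 118.2] yaw -8.57 rms px 1.53
(array([ 0.52003405, -0.23114335,  0.10753869]), array([-0.19851819, -0.02185223,  0.02013633,  0.20600251]))
```

```bash
python3 - <<'E'
from h import *
from scipy.spatial.transform import Rotation as Ro
s=robot.read_state()
R=Ro.from_euler('xyz',s["ee_rot"],degrees=True).as_matrix()
print(np.round(R,3)); print("tool y yaw",np.degrees(np.arctan2(R[1,1],R[0,1])), "az",np.degrees(np.arctan2(s['tcp_pos'][1],s['tcp_pos'][0])))
print("vial_deck",atz("top",(186,132),.13),"jar",atz("top",(320,149),.07),"vial bench",atz("top",(359,138),.045))
E
```

```text
[[-0.     0.43   0.903]
 [-0.001  0.903 -0.43 ]
 [-1.    -0.001  0.   ]]
tool y yaw 64.51891291734677 az 64.51286902725393
vial_deck [0.70919681 0.13095311 0.13      ] jar [ 0.6755342  -0.17940049  0.07      ] vial bench [ 0.70650801 -0.27792656  0.045     ]
```

servo_tool(commands=[[0.03, -0.095, 0, 0, 0, 0.025], [0.06, -0.19, 0, 0, 0, 0.05], [0.09, -0.285, 0, 0, 0, 0.075], [0.12, -0.38, 0, 0, 0, 0.1], [0.15, -0.475, 0, 0, 0, 0.125]], fingers=1)

```text
t: 0.6
tcp_pos: [0.3441, 0.3246, 0.2312]
ee_rot: [-97.4, 90.0, -111.5]
ft_force: [1.0, 0.5, 0.8]
grip_width: 0.0852
```

servo_tool(commands=[[0.03, -0.095, 0, 0, 0, 0.025], [0.06, -0.19, 0, 0, 0, 0.05], [0.09, -0.285, 0, 0, 0, 0.075], [0.12, -0.38, 0, 0, 0, 0.1], [0.15, -0.475, 0, 0, 0, 0.125]])

```text
t: 1.1
tcp_pos: [0.4191, 0.0872, 0.2314]
ee_rot: [27.1, 90.0, 24.2]
ft_force: [1.3, 1.3, 0.0]
grip_width: 0.0854
```

servo_tool(commands=[[0.03, -0.095, 0, 0, 0, 0.025], [0.06, -0.19, 0, 0, 0, 0.05], [0.09, -0.285, 0, 0, 0, 0.075], [0.12, -0.38, 0, 0, 0, 0.1], [0.15, -0.475, 0, 0, 0, 0.125]])

```text
t: 1.6
tcp_pos: [0.4941, -0.1504, 0.2313]
ee_rot: [100.3, 90.0, 108.6]
ft_force: [0.3, 0.4, 0.2]
grip_width: 0.0855
```

```bash
cat > st.py <<'E'
from h import *
from scipy.spatial.transform import Rotation as Ro
def st():
    s=robot.read_state();R=Ro.from_euler('xyz',s["ee_rot"],degrees=True).as_matrix()
    print("t",round(s["t"],2),"tcp mm",np.round(s["tcp_pos"]*1e3,1),"yaw",round(np.degrees(np.arctan2(R[1,1],R[0,1])),2),"x",np.round(R[:,0],3),"j",np.round(s["joints"],0),"F",np.round(s["ft_force"],1),"T",np.round(s["torque"],2),"w",round(s["grip_width"]*1e3,1))
if __name__=="__main__": st()
E
python3 st.py
```

```text
t 1.6 tcp mm [ 494.1 -150.4  231.3] yaw 98.36 x [-0.  0. -1.] j [  3.  20.   9. 108.  -4.  52. 113.] F [0.3 0.4 0.2] T [ 0.1  -0.04 -0.04] w 85.5
```

servo_tool(commands=[[0.026, -0.08, 0, 0, 0, 0.02], [0.053, -0.163, -0.04, 0, 0, 0.039], [0.053, -0.163, -0.1, 0, 0, 0.039], [0.053, -0.163, -0.14, 0, 0, 0.039], [0.053, -0.163, -0.14, 0, 0, 0.039]])

```text
t: 2.1
tcp_pos: [0.5189, -0.2295, 0.1587]
ee_rot: [150.8, 89.7, 162.5]
ft_force: [-0.4, 0.6, 0.3]
grip_width: 0.0856
```

```bash
python3 - <<'E'
from st import *
st()
s=robot.grab_frame("side");t=robot.grab_frame("top")
crop(s,"pics/d1.png",245,110,100,100,6);crop(t,"pics/d2.png",290,165,100,100,6)
E
```

```text
t 2.1 tcp mm [ 518.9 -229.5  158.7] yaw 101.75 x [-0.004  0.001 -1.   ] j [ 12.  30.   9. 105.  -6.  46. 125.] F [-0.4  0.6  0.3] T [-0.02 -0.04  0.01] w 85.6
```

View pics/d1.png

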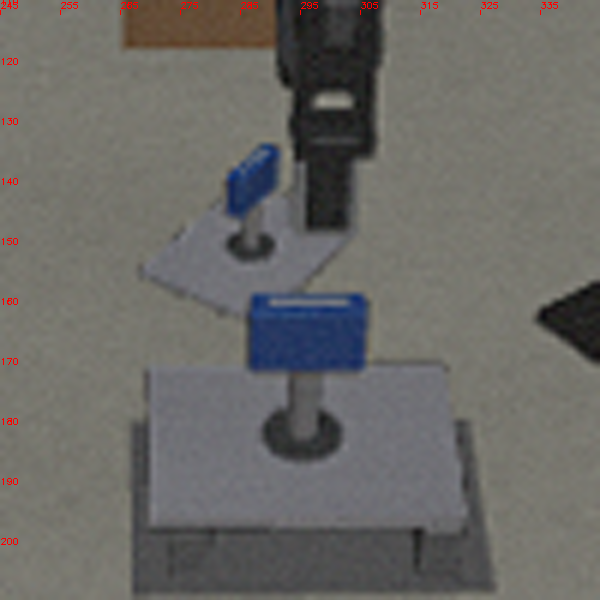

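View pics/d2.png

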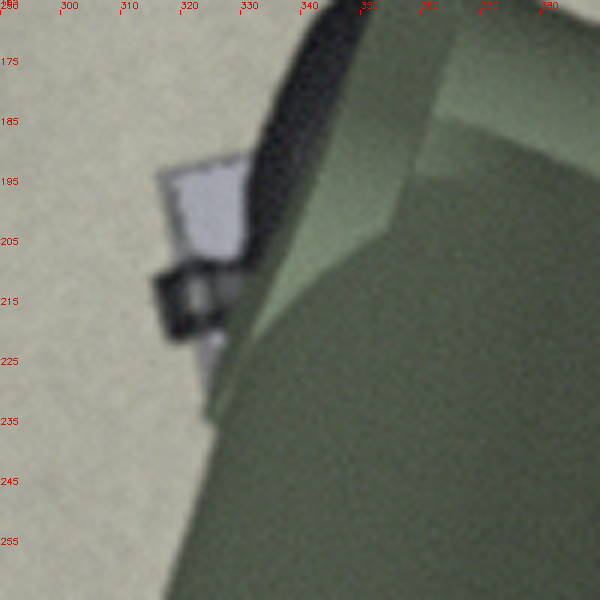

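The side view shows the near pad centred at about column 299.6 with its bottom at row 148. The wing is centred at about (296,165). I'll compare that with the projection.

```bash
python3 - <<'E'
from st import *
st()
p=np.array([.5189,-.2295,.1587+.013]);y=np.array([np.cos(np.radians(101.8)),np.sin(np.radians(101.8)),0]);x=np.array([y[1],-y[0],0])
for s in(.043,-.043):
  print([np.round(proj("side",p+y*s+x*a)[0],1) for a in(-.011,0,.011)])
print(proj("side",[.5205,-.232,.103]), proj("top",[.5205,-.232,.103]))
E
```

```text
t 2.2 tcp mm [ 520.5 -229.8  161.7] yaw 101.78 x [-0.  0. -1.] j [ 12.  30.   9. 104.  -6.  46. 125.] F [0.4 0.1 0.5] T [-0.01 -0.04  0.03] w 85.7
[array([304.1, 148. ]), array([298.7, 148. ]), array([293.4, 148. ])]
[array([301.3, 124.8]), array([296.3, 124.8]), array([291.3, 124.9])]
[[295.63336298 161.16811251]] [[345.324778   212.68091651]]
```

servo_tool(commands=[[0, 0, -0.03, 0, 0, 0], [0, 0, -0.06, 0, 0, 0], [0, 0, -0.09, 0, 0, 0], [0, 0, -0.1, 0, 0, 0], [0, 0, -0.1, 0, 0, 0]], fingers=0.6)

```text
t: 2.7
tcp_pos: [0.5207, -0.2298, 0.1119]
ee_rot: [-29.6, 90.0, -17.8]
ft_force: [-1.4, -0.1, 0.5]
grip_width: 0.0509
```

```bash
python3 - <<'E'
from st import *
s=robot.grab_frame("side");st()
crop(s,"pics/e1.png",245,110,100,100,6)
E
```

```text
t 2.75 tcp mm [ 520.9 -229.9  112.3] yaw 101.78 x [ 0.001 -0.    -1.   ] j [ 12.  34.   8. 106.  -7.  40. 126.] F [-0.3 -0.1  0.1] T [-0.01 -0.03 -0.01] w 51.2
```

View pics/e1.png

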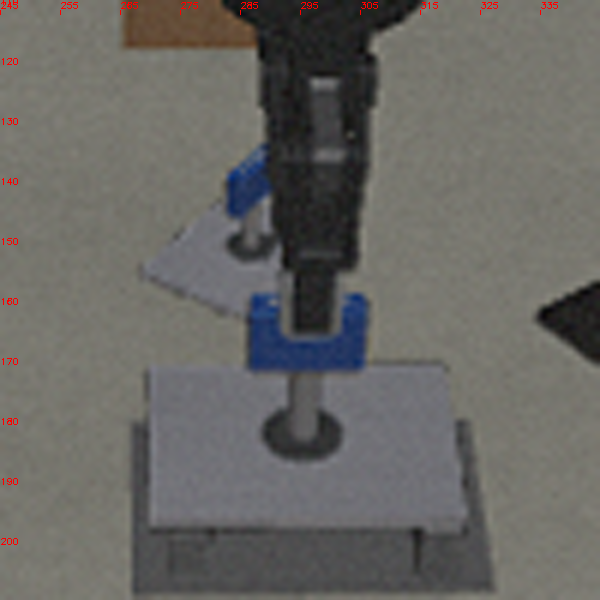

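The pads straddle the wing (wing columns 286–306, pad centre about 297). I'll go down with a small correction and close gently.

servo_tool(commands=[[0.002, -0.003, -0.025, 0, 0, 0], [0.002, -0.003, -0.05, 0, 0, 0], [0.002, -0.003, -0.073, 0, 0, 0], [0.002, -0.003, -0.073, 0, 0, 0], [0.002, -0.003, -0.073, 0, 0, 0]])

```text
t: 3.25
tcp_pos: [0.5212, -0.2313, 0.0744]
ee_rot: [154.4, 90.0, 166.1]
ft_force: [0.0, -0.9, -0.4]
grip_width: 0.0512
```

servo_tool(commands=[[0, 0, 0, 0, 0, 0], [0, 0, 0, 0, 0, 0], [0, 0, 0, 0, 0, 0], [0, 0, 0, 0, 0, 0], [0, 0, 0, 0, 0, 0]], fingers=0, force=40)

```text
t: 3.75
tcp_pos: [0.5217, -0.2316, 0.0751]
ee_rot: [-40.5, 90.0, -28.7]
ft_force: [0.8, -2.2, 2.3]
grip_width: 0.0115
```

```bash
python3 - <<'E'
from st import *
s=robot.grab_frame("side");st()
crop(s,"pics/e2.png",245,110,100,100,6)
E
```

```text
t 3.8 tcp mm [ 521.7 -231.5   75. ] yaw 101.77 x [ 0.001 -0.    -1.   ] j [ 13.  37.   7. 107.  -7.  36. 126.] F [ 1.5 -2.3  1.9] T [-0.44 -0.27  0.08] w 11.3
```

View pics/e2.png

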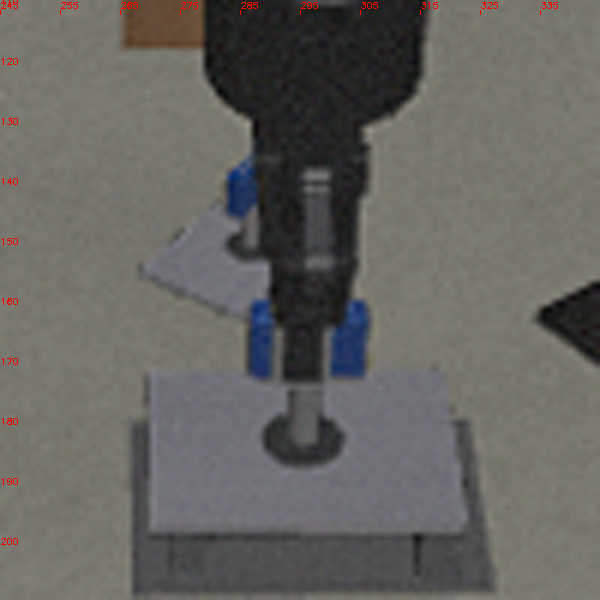

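```bash
python3 - <<'E'
from st import *
a=np.radians(11.8);x=np.array([np.cos(a),np.sin(a),0]);y=np.array([-x[1],x[0],0])
p=np.array([.5217,-.2315,.103])
for z in(.103,.073):
  p[2]=z;print(z,[np.round((proj("side",p+x*s*.022+y*.006)[0]-[245,110]+.5)*6-.5,1) for s in(-1,0,1)])
p[2]=.038;print([np.round((proj("side",p+x*s*.06+y*.045)[0]-[245,110]+.5)*6-.5,1) for s in(-1,1)])
p[2]=.030;print([np.round((proj("side",p+x*s*.06+y*.045)[0]-[245,110]+.5)*6-.5,1) for s in(-1,1)])
p[2]=.075;print([np.round((proj("side",p+x*s*.011+y*.006)[0]-[245,110]+.5)*6-.5,1) for s in(-1,1)])
E
```

```text
0.103 [array([363.3, 319.5]), array([303.8, 319.9]), array([244.2, 320.3])]
0.073 [array([358.9, 382.7]), array([300.7, 383.2]), array([242.4, 383.6])]
[array([462.1, 519.9]), array([143.1, 523.1])]
[array([460.3, 535.6]), array([143.2, 538.8])]
[array([330.1, 378.8]), array([271.8, 379.3])]
```

servo_tool(commands=[[0, 0, 0.02, 0, 0, 0], [0, 0, 0.06, 0, 0, 0], [0, 0, 0.12, 0, 0, 0], [0, 0, 0.18, 0, 0, 0], [0, 0, 0.22, 0, 0, 0]])

```text
t: 4.3
tcp_pos: [0.5215, -0.2313, 0.1872]
ee_rot: [-21.1, 89.9, -9.4]
ft_force: [0.1, 0.1, -3.2]
grip_width: 0.0109
```

servo_tool(commands=[[0, 0, 0, 0, 0, 0], [0.005, 0.03, 0, 0, 0, -0.01], [0.01, 0.08, 0, 0, 0, -0.03], [0.02, 0.14, 0, 0, 0, -0.05], [0.03, 0.21, 0, 0, 0, -0.07]])

```text
t: 4.8
tcp_pos: [0.5357, -0.1257, 0.1841]
ee_rot: [174.4, 89.9, 179.7]
ft_force: [0.5, 0.0, -3.4]
grip_width: 0.0113
```

```bash
python3 - <<'E'
from st import *
s=robot.grab_frame("side");st()
cv2.imwrite("pics/f1.png",s[:,:,::-1])
E
```

```text
t 4.85 tcp mm [ 536.9 -118.7  183.8] yaw 95.56 x [-0.002  0.003 -1.   ] j [ -1.  27.  10. 106.  -6.  48. 108.] F [ 4.1 11.4 -3.2] T [ 1.11 -0.22  0.  ] w 11.2
```

View pics/f1.png

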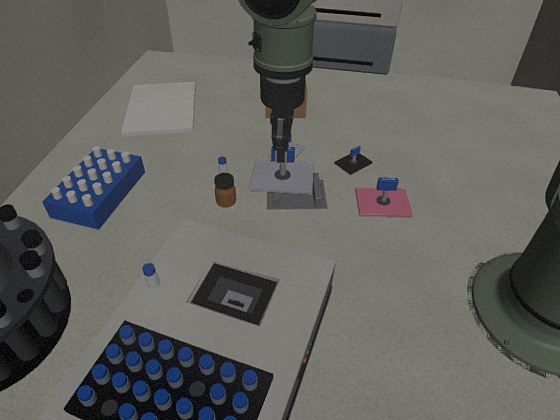

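servo_tool(commands=[[0.006, 0.04, 0, 0, 0, -0.015], [0.016, 0.11, 0, 0, 0, -0.04], [0.028, 0.19, 0, 0, 0, -0.065], [0.041, 0.27, 0, 0, 0, -0.09], [0.052, 0.35, 0, 0, 0, -0.12]])

```text
t: 5.35
tcp_pos: [0.5619, 0.0502, 0.1841]
ee_rot: [-165.4, 89.9, -170.8]
ft_force: [0.9, -0.7, -2.4]
grip_width: 0.0113
```

servo_tool(commands=[[0.009, 0.06, 0, 0, 0, -0.02], [0.015, 0.1, 0, 0, 0, -0.035], [0.019, 0.125, 0, 0, 0, -0.042], [0.021, 0.139, 0, 0, 0, -0.045], [0.021, 0.139, 0, 0, 0, -0.045]])

```text
t: 5.85
tcp_pos: [0.5728, 0.1182, 0.1845]
ee_rot: [-145.7, 90.0, -155.1]
ft_force: [0.6, -0.5, -2.7]
grip_width: 0.0113
```

```bash
python3 - <<'E'
from st import *
s=robot.grab_frame("side");st();t=robot.grab_frame("top");st()
crop(s,"pics/g1.png",175,190,130,140,5);crop(t,"pics/g2.png",150,140,100,100,6)
E
```

```text
t 5.9 tcp mm [572.8 117.3 184.6] yaw 80.61 x [-0.    -0.001 -1.   ] j [-26.  30.  12. 101.  -8.  50.  71.] F [-0.2 -0.4 -2.5] T [-0.04 -0.03 -0.06] w 11.1
t 5.95 tcp mm [572.9 116.9 184.7] yaw 80.58 x [-0.    -0.001 -1.   ] j [-26.  30.  13. 101.  -8.  50.  71.] F [ 0.4 -0.2 -3.6] T [-0.03  0.02 -0.07] w 11.4
```

View pics/g1.png

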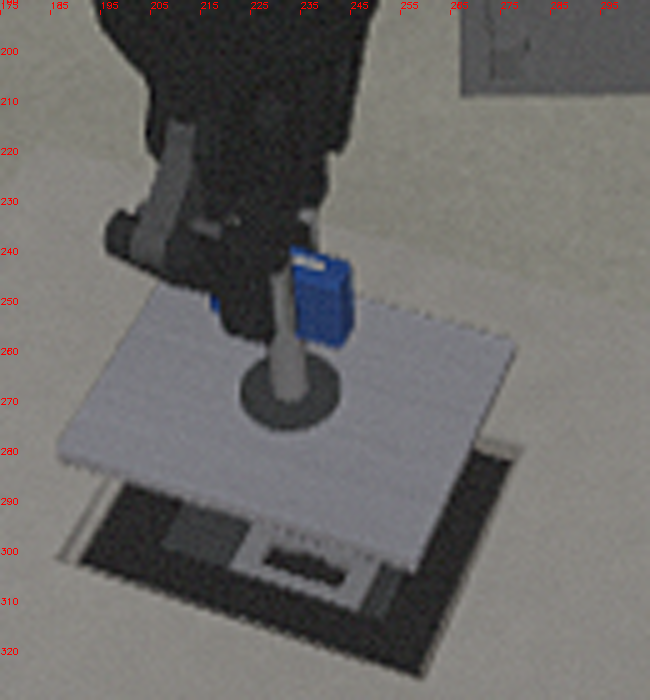

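View pics/g2.png

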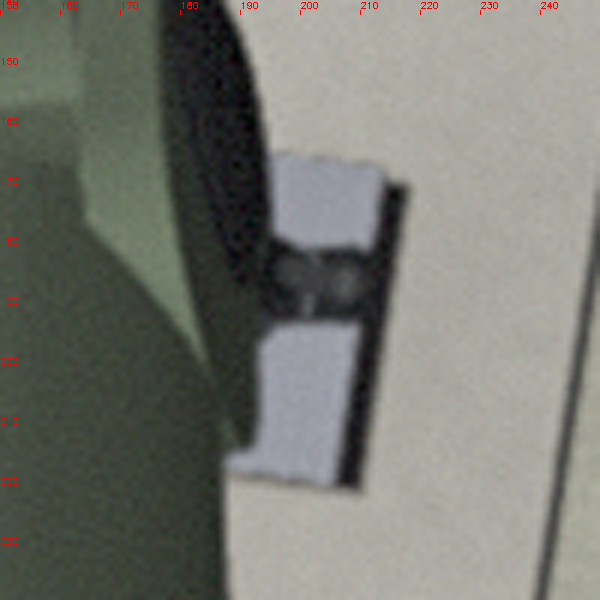

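```bash
python3 - <<'E'
from fit import *
def cov(p,pts):
    c,s=np.cos(p[2]),np.sin(p[2]);return np.array([[p[0]+a*.06*c-b*.045*s,p[1]+a*.06*s+b*.045*c,z] for a,b,z in pts])
zu=.1397;zt=.1477
for n,uv,pts in(("side",cp(175,190,[(62,463),(415,572),(515,352)],5),[(1,1,zu),(-1,1,zu),(-1,-1,zu)]),("top",cp(150,140,[(385,165),(335,487)],6),[(1,-1,zt),(-1,-1,zt)])):
  r=least_squares(lambda p:(proj(n,cov(p,pts))-uv).ravel(),[.573,.117,-.16]);print(n,np.round(r.x[:2]*1e3,1),np.degrees(r.x[2]),np.round(r.fun,2))
# predicted with TCP
for n,o,k,pts in(("side",(175,190),5,[(1,1,zu),(-1,1,zu),(-1,-1,zu)]),("top",(150,140),6,[(1,-1,zt),(-1,-1,zt)])):
  print(n,np.round((proj(n,cov([.5729,.117,np.radians(-9.42)],pts))-o+.5)*k-.5,0).tolist())
E
```

```text
side [570.3 117.7] -8.928605930142096 [-0.72 -0.21  0.45  0.09  0.25  0.01]
top [571.5 119.1] -9.1403926126972 [-0.04  0.26  0.04 -0.25]
side [[51.0, 457.0], [408.0, 570.0], [510.0, 351.0]]
top [[391.0, 163.0], [340.0, 482.0]]
```

servo_tool(commands=[[0.001, -0.001, -0.01, 0, 0, 0], [0.003, -0.002, -0.03, 0, 0, 0], [0.003, -0.002, -0.06, 0, 0, 0], [0.003, -0.002, -0.085, 0, 0, 0], [0.003, -0.002, -0.095, 0, 0, 0]])

```text
t: 6.45
tcp_pos: [0.5738, 0.1167, 0.1355]
ee_rot: [-151.2, 89.9, -160.6]
ft_force: [0.3, 0.8, -1.7]
grip_width: 0.0114
```

```bash
python3 - <<'E'
from st import *
s=robot.grab_frame("side");t=robot.grab_frame("top");st()
crop(s,"pics/i1.png",175,220,120,120,6);crop(t,"pics/i2.png",150,140,100,100,6)
E
```

```text
t 6.55 tcp mm [574.  116.9 136.4] yaw 80.61 x [-0.001 -0.001 -1.   ] j [-25.  34.  11. 103.  -9.  44.  71.] F [-0.1  0.1 -2.6] T [-0.01 -0.1  -0.01] w 11.8
```

View pics/i1.png

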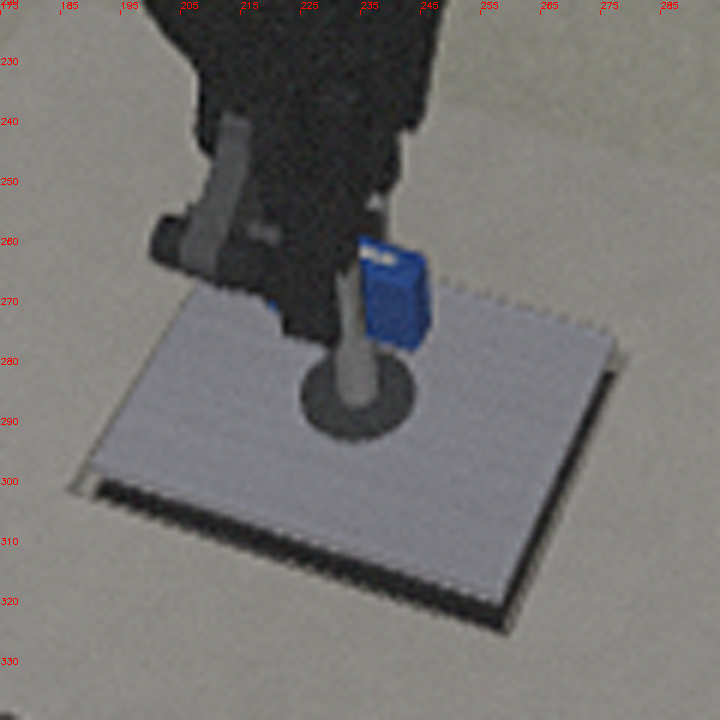

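View pics/i2.png

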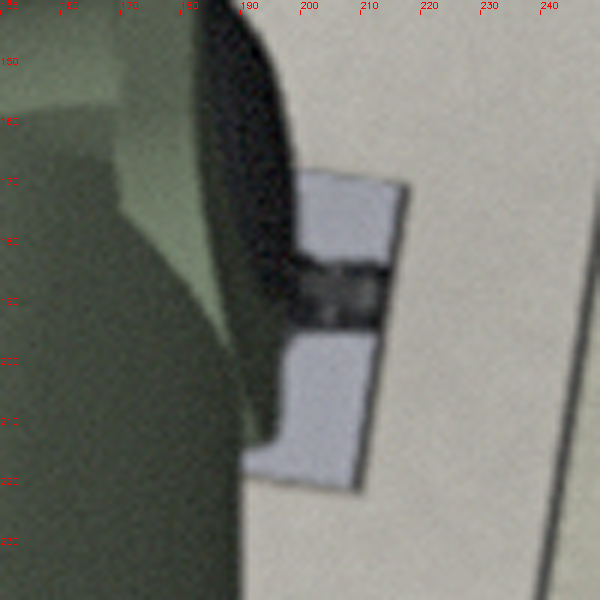

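```bash
python3 - <<'E'
from fit import *
def cov(p,pts):
    c,s=np.cos(p[2]),np.sin(p[2]);return np.array([[p[0]+a*.06*c-b*.045*s,p[1]+a*.06*s+b*.045*c,z] for a,b,z in pts])
zu=.0914;zt=.0994
for n,uv,pts in(("side",cp(175,220,[(90,477),(498,607),(613,362)],6),[(1,1,zu),(-1,1,zu),(-1,-1,zu)]),("top",cp(150,140,[(407,183),(357,488)],6),[(1,-1,zt),(-1,-1,zt)])):
  r=least_squares(lambda p:(proj(n,cov(p,pts))-uv).ravel(),[.573,.117,-.16]);print(n,np.round(r.x[:2]*1e3,1),np.degrees(r.x[2]),np.round(r.fun,2))
E
```

```text
side [571.5 118.2] -9.978751527884322 [ 0.02 -0.02 -0.34  1.08  0.34 -1.26]
top [572.8 116.6] -9.652598619954963 [ 0.02 -0.11 -0.02  0.1 ]
```

servo_tool(commands=[[0, 0, -0.003, 0, 0, 0], [0, 0, -0.006, 0, 0, 0], [0, 0, -0.009, 0, 0, 0], [0, 0, -0.012, 0, 0, 0], [0, 0, -0.015, 0, 0, 0]])

```text
t: 7.05
tcp_pos: [0.5745, 0.1172, 0.1298]
ee_rot: [20.0, 90.0, 10.6]
ft_force: [-0.7, -0.8, -2.6]
grip_width: 0.0113
```

```bash
python3 st.py
```

```text
t 7.05 tcp mm [574.5 117.2 129.8] yaw 80.62 x [ 0.  0. -1.] j [-25.  34.  11. 103.  -9.  44.  72.] F [-0.7 -0.8 -2.6] T [-0.18  0.01 -0.03] w 11.3
```

servo_tool(commands=[[0, 0, -0.002, 0, 0, 0], [0, 0, -0.004, 0, 0, 0], [0, 0, -0.006, 0, 0, 0], [0, 0, -0.008, 0, 0, 0], [0, 0, -0.008, 0, 0, 0]])

```text
t: 7.55
tcp_pos: [0.5744, 0.1171, 0.1256]
ee_rot: [-141.2, 90.0, -150.6]
ft_force: [-0.3, -0.8, -2.7]
grip_width: 0.0113
```

servo_tool(commands=[[0, 0, -0.002, 0, 0, 0], [0, 0, -0.004, 0, 0, 0], [0, 0, -0.004, 0, 0, 0], [0, 0, -0.004, 0, 0, 0], [0, 0, -0.004, 0, 0, 0]])

```text
t: 8.05
tcp_pos: [0.5744, 0.1172, 0.1238]
ee_rot: [-136.5, 90.0, -145.9]
ft_force: [-0.0, 0.5, -2.9]
grip_width: 0.0115
```

```bash
python3 st.py
```

```text
t 8.05 tcp mm [574.4 117.2 123.8] yaw 80.62 x [-0. -0. -1.] j [-25.  35.  11. 103.  -9.  43.  72.] F [-0.   0.5 -2.9] T [-0.16  0.   -0.04] w 11.5
```

servo_tool(commands=[[0, 0, -0.002, 0, 0, 0], [0, 0, -0.004, 0, 0, 0], [0, 0, -0.004, 0, 0, 0], [0, 0, -0.004, 0, 0, 0], [0, 0, -0.004, 0, 0, 0]])

```text
t: 8.55
tcp_pos: [0.5745, 0.1171, 0.1219]
ee_rot: [-0.7, 90.0, -10.1]
ft_force: [-0.7, -1.9, 1.0]
grip_width: 0.0112
```

servo_tool(commands=[[0, 0, -0.002, 0, 0, 0], [0, 0, -0.004, 0, 0, 0], [0, 0, -0.004, 0, 0, 0], [0, 0, -0.004, 0, 0, 0], [0, 0, -0.004, 0, 0, 0]])

```text
t: 9.05
tcp_pos: [0.5745, 0.1171, 0.1198]
ee_rot: [-21.4, 90.0, -30.8]
ft_force: [-0.4, -1.3, 0.8]
grip_width: 0.0115
```

```bash
python3 - <<'E'
from st import *
s=robot.grab_frame("side");t=robot.grab_frame("top");st()
crop(s,"pics/k1.png",175,220,120,120,6);crop(t,"pics/k2.png",150,140,100,100,6)
E
```

```text
t 9.15 tcp mm [574.5 117.1 119.8] yaw 80.62 x [ 0. -0. -1.] j [-25.  35.  11. 104.  -9.  42.  72.] F [ 0.8 -2.   1.1] T [-0.4  -0.01 -0.03] w 11.3
```

View pics/k1.png

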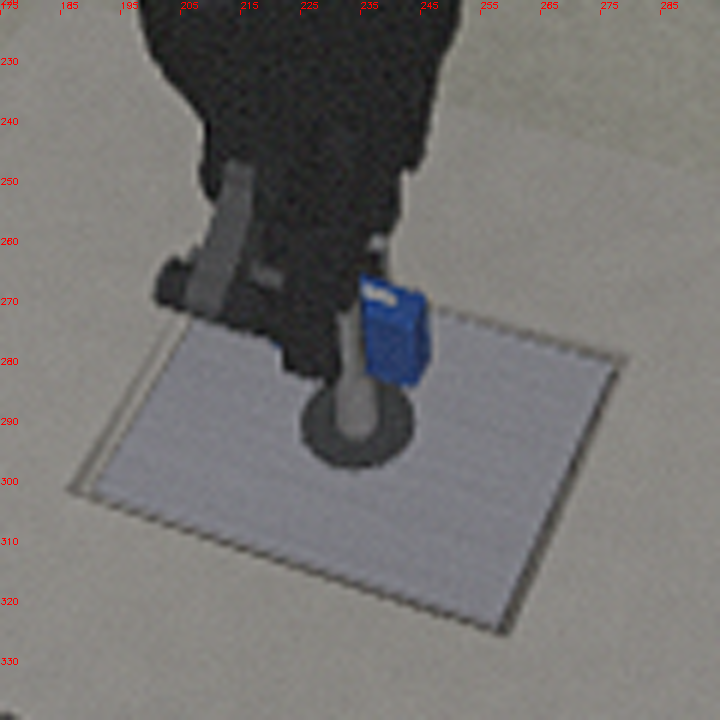

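View pics/k2.png

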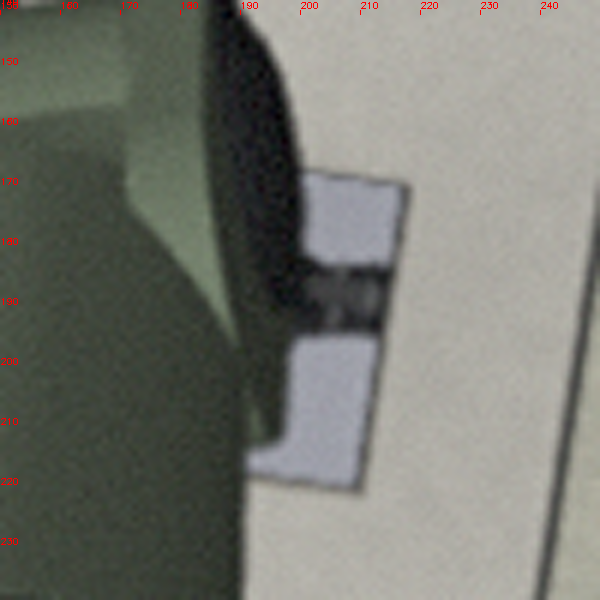

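The cover lies flush, with an even dark gap around it, and the spring is just loaded. Now I'll push the stud in small steps with a light grip.

servo_tool(commands=[[0, 0, -0.0005, 0, 0, 0], [0, 0, -0.001, 0, 0, 0], [0, 0, -0.0015, 0, 0, 0], [0, 0, -0.002, 0, 0, 0], [0, 0, -0.002, 0, 0, 0]], force=25)

```text
t: 9.65
tcp_pos: [0.5745, 0.1171, 0.1188]
ee_rot: [-16.6, 90.0, -26.0]
ft_force: [0.5, -1.3, 1.8]
grip_width: 0.0117
```

```bash
python3 st.py
```

```text
t 9.65 tcp mm [574.5 117.1 118.8] yaw 80.62 x [ 0. -0. -1.] j [-25.  35.  11. 104.  -9.  42.  72.] F [ 0.5 -1.3  1.8] T [-0.49 -0.17 -0.07] w 11.7
```

servo_tool(commands=[[0, 0, -0.0006, 0, 0, 0], [0, 0, -0.0012, 0, 0, 0], [0, 0, -0.0018, 0, 0, 0], [0, 0, -0.0024, 0, 0, 0], [0, 0, -0.0024, 0, 0, 0]])

```text
t: 10.15
tcp_pos: [0.5745, 0.1171, 0.1176]
ee_rot: [-36.7, 90.0, -46.1]
ft_force: [1.1, -2.0, 0.6]
grip_width: 0.011
```

```bash
python3 st.py
```

```text
t 10.15 tcp mm [574.5 117.1 117.6] yaw 80.62 x [ 0. -0. -1.] j [-25.  35.  11. 104.  -9.  42.  72.] F [ 1.1 -2.   0.6] T [-0.54 -0.28  0.  ] w 11.0
```

servo_tool(commands=[[0, 0, -0.0006, 0, 0, 0], [0, 0, -0.0012, 0, 0, 0], [0, 0, -0.0018, 0, 0, 0], [0, 0, -0.0024, 0, 0, 0], [0, 0, -0.0024, 0, 0, 0]])

```text
t: 10.65
tcp_pos: [0.5745, 0.1171, 0.1163]
ee_rot: [-50.7, 90.0, -60.1]
ft_force: [1.3, -2.5, 1.7]
grip_width: 0.0113
```

```bash
python3 st.py
```

```text
t 10.65 tcp mm [574.5 117.1 116.3] yaw 80.62 x [ 0. -0. -1.] j [-25.  35.  11. 104.  -9.  42.  72.] F [ 1.3 -2.5  1.7] T [-0.64 -0.38 -0.06] w 11.3
```

servo_tool(commands=[[0.0004, -0.001, -0.0006, 0, 0, 0], [0.0004, -0.001, -0.0012, 0, 0, 0], [0.0004, -0.001, -0.0018, 0, 0, 0], [0.0004, -0.001, -0.0024, 0, 0, 0], [0.0004, -0.001, -0.0024, 0, 0, 0]])

```text
t: 11.15
tcp_pos: [0.5745, 0.117, 0.1151]
ee_rot: [137.0, 90.0, 127.6]
ft_force: [-0.2, 2.2, 1.7]
grip_width: 0.0111
```

```bash
python3 st.py
```

```text
t 11.15 tcp mm [574.5 117.  115.1] yaw 80.64 x [-0.  0. -1.] j [-25.  35.  11. 104. -10.  42.  72.] F [-0.2  2.2  1.7] T [ 0.54  0.06 -0.01] w 11.1
```

servo_tool(commands=[[0, 0, -0.0006, 0, 0, 0], [0, 0, -0.0012, 0, 0, 0], [0, 0, -0.0018, 0, 0, 0], [0, 0, -0.0024, 0, 0, 0], [0, 0, -0.0024, 0, 0, 0]])

```text
t: 11.65
tcp_pos: [0.5746, 0.1167, 0.1139]
ee_rot: [-136.3, 90.0, -145.7]
ft_force: [-0.3, 3.1, 1.9]
grip_width: 0.0116
```

```bash
python3 st.py
```

```text
t 11.65 tcp mm [574.6 116.7 113.9] yaw 80.62 x [-0. -0. -1.] j [-25.  35.  11. 104. -10.  42.  72.] F [-0.3  3.1  1.9] T [0.66 0.11 0.  ] w 11.6
```

servo_tool(commands=[[0, 0, -0.0006, 0, 0, 0], [0, 0, -0.0012, 0, 0, 0], [0, 0, -0.0018, 0, 0, 0], [0, 0, -0.0024, 0, 0, 0], [0, 0, -0.0024, 0, 0, 0]])

```text
t: 12.15
tcp_pos: [0.5746, 0.1166, 0.1127]
ee_rot: [-81.1, 90.0, -90.5]
ft_force: [-0.4, 3.4, 1.7]
grip_width: 0.0113
```

```bash
python3 st.py
```

```text
t 12.15 tcp mm [574.6 116.6 112.7] yaw 80.62 x [-0. -0. -1.] j [-25.  36.  11. 104. -10.  42.  72.] F [-0.4  3.4  1.7] T [0.64 0.09 0.06] w 11.3
```

servo_tool(commands=[[0, 0, -0.0006, 0, 0, 0], [0, 0, -0.0012, 0, 0, 0], [0, 0, -0.0018, 0, 0, 0], [0, 0, -0.0024, 0, 0, 0], [0, 0, -0.0024, 0, 0, 0]])

```text
t: 12.65
tcp_pos: [0.5746, 0.1167, 0.1115]
ee_rot: [-124.3, 90.0, -133.7]
ft_force: [-0.8, 3.2, 1.5]
grip_width: 0.0112
```

```bash
python3 st.py
```

```text
t 12.65 tcp mm [574.6 116.7 111.5] yaw 80.62 x [-0. -0. -1.] j [-25.  36.  11. 104. -10.  41.  72.] F [-0.8  3.2  1.5] T [0.74 0.05 0.01] w 11.2
```

servo_tool(commands=[[0, 0.0005, -0.0006, 0, 0, 0], [0, 0.0005, -0.0012, 0, 0, 0], [0, 0.0005, -0.0018, 0, 0, 0], [0, 0.0005, -0.0018, 0, 0, 0], [0, 0.0005, -0.0018, 0, 0, 0]])

```text
t: 13.15
tcp_pos: [0.5746, 0.1167, 0.1106]
ee_rot: [-90.5, 90.0, -99.9]
ft_force: [-0.7, -0.3, 2.1]
grip_width: 0.0111
```

```bash
python3 - <<'E'
from st import *
s=robot.grab_frame("side");st()
crop(s,"pics/l1.png",175,220,120,120,6)
E
```

```text
t 13.2 tcp mm [574.6 116.7 110.6] yaw 80.61 x [-0. -0. -1.] j [-25.  36.  11. 104. -10.  41.  72.] F [-1.6  0.6  1.4] T [-0.01  0.1   0.02] w 11.1
```

View pics/l1.png

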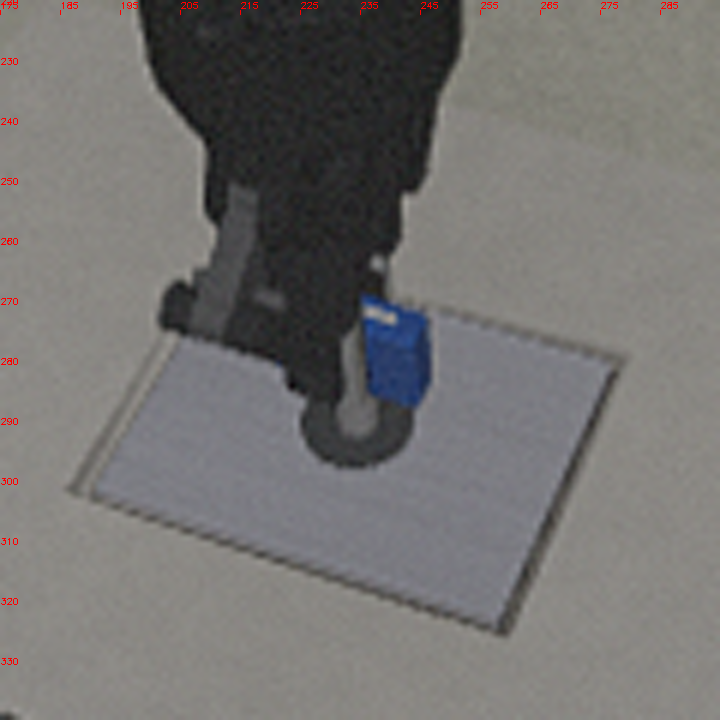

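The wing sank with the fingers and the cover has not moved, so the stud is going in freely. Next come 0.7 mm steps to find the floor.

servo_tool(commands=[[0, 0, -0.0005, 0, 0, 0], [0, 0, -0.001, 0, 0, 0], [0, 0, -0.0015, 0, 0, 0], [0, 0, -0.0015, 0, 0, 0], [0, 0, -0.0015, 0, 0, 0]])

```text
t: 13.7
tcp_pos: [0.5746, 0.1167, 0.1099]
ee_rot: [-109.3, 90.0, -118.7]
ft_force: [-0.1, -1.1, 2.4]
grip_width: 0.0114
```

```bash
python3 st.py
```

```text
t 13.7 tcp mm [574.6 116.7 109.9] yaw 80.61 x [-0. -0. -1.] j [-25.  36.  11. 104. -10.  41.  72.] F [-0.1 -1.1  2.4] T [-0.33  0.11  0.02] w 11.4
```

servo_tool(commands=[[0, 0, -0.0005, 0, 0, 0], [0, 0, -0.001, 0, 0, 0], [0, 0, -0.0015, 0, 0, 0], [0, 0, -0.0015, 0, 0, 0], [0, 0, -0.0015, 0, 0, 0]])

```text
t: 14.2
tcp_pos: [0.5746, 0.1168, 0.1091]
ee_rot: [-102.8, 90.0, -112.2]
ft_force: [-1.3, -3.3, 2.1]
grip_width: 0.0111
```

```bash
python3 st.py
```

```text
t 14.2 tcp mm [574.6 116.8 109.1] yaw 80.62 x [-0. -0. -1.] j [-25.  36.  11. 104. -10.  41.  72.] F [-1.3 -3.3  2.1] T [-0.67  0.06 -0.04] w 11.1
```

servo_tool(commands=[[0, -0.0003, -0.0005, 0, 0, 0], [0, -0.0003, -0.001, 0, 0, 0], [0, -0.0003, -0.0015, 0, 0, 0], [0, -0.0003, -0.0015, 0, 0, 0], [0, -0.0003, -0.0015, 0, 0, 0]])

```text
t: 14.7
tcp_pos: [0.5746, 0.1168, 0.1084]
ee_rot: [-142.1, 90.0, -151.5]
ft_force: [0.3, -2.4, 3.4]
grip_width: 0.0112
```

servo_tool(commands=[[0, 0, -0.0005, 0, 0, 0], [0, 0, -0.001, 0, 0, 0], [0, 0, -0.0015, 0, 0, 0], [0, 0, -0.0015, 0, 0, 0], [0, 0, -0.0015, 0, 0, 0]])

```text
t: 15.2
tcp_pos: [0.5747, 0.1168, 0.1077]
ee_rot: [1.2, 90.0, -8.1]
ft_force: [-0.8, -1.5, 1.4]
grip_width: 0.0112
```

servo_tool(commands=[[0, 0, -0.0005, 0, 0, 0], [0, 0, -0.001, 0, 0, 0], [0, 0, -0.0015, 0, 0, 0], [0, 0, -0.0015, 0, 0, 0], [0, 0, -0.0015, 0, 0, 0]])

```text
t: 15.7
tcp_pos: [0.5746, 0.1168, 0.1069]
ee_rot: [-52.1, 90.0, -61.5]
ft_force: [-0.5, -2.0, 2.9]
grip_width: 0.0113
```

servo_tool(commands=[[0, 0, -0.0005, 0, 0, 0], [0, 0, -0.001, 0, 0, 0], [0, 0, -0.0015, 0, 0, 0], [0, 0, -0.0015, 0, 0, 0], [0, 0, -0.0015, 0, 0, 0]])

```text
t: 16.2
tcp_pos: [0.5746, 0.1168, 0.1062]
ee_rot: [-73.6, 90.0, -83.0]
ft_force: [-0.3, -2.8, 3.0]
grip_width: 0.0113
```

servo_tool(commands=[[0, 0, -0.0005, 0, 0, 0], [0, 0, -0.001, 0, 0, 0], [0, 0, -0.0015, 0, 0, 0], [0, 0, -0.0015, 0, 0, 0], [0, 0, -0.0015, 0, 0, 0]])

```text
t: 16.7
tcp_pos: [0.5746, 0.1168, 0.1054]
ee_rot: [-115.7, 90.0, -125.1]
ft_force: [0.1, -2.8, 3.3]
grip_width: 0.0112
```

servo_tool(commands=[[0, 0, -0.0005, 0, 0, 0], [0, 0, -0.001, 0, 0, 0], [0, 0, -0.0015, 0, 0, 0], [0, 0, -0.0015, 0, 0, 0], [0, 0, -0.0015, 0, 0, 0]])

```text
t: 17.2
tcp_pos: [0.5746, 0.1168, 0.1046]
ee_rot: [-147.8, 90.0, -157.2]
ft_force: [-0.5, -2.9, 3.5]
grip_width: 0.0115
```

servo_tool(commands=[[0, 0, -0.0005, 0, 0, 0], [0, 0, -0.001, 0, 0, 0], [0, 0, -0.0015, 0, 0, 0], [0, 0, -0.0015, 0, 0, 0], [0, 0, -0.0015, 0, 0, 0]])

```text
t: 17.7
tcp_pos: [0.5747, 0.1168, 0.1039]
ee_rot: [22.5, 90.0, 13.2]
ft_force: [-0.5, -2.2, 2.6]
grip_width: 0.0113
```

servo_tool(commands=[[0, 0, -0.0005, 0, 0, 0], [0, 0, -0.001, 0, 0, 0], [0, 0, -0.0015, 0, 0, 0], [0, 0, -0.0015, 0, 0, 0], [0, 0, -0.0015, 0, 0, 0]])

```text
t: 18.2
tcp_pos: [0.5746, 0.1168, 0.1031]
ee_rot: [-119.9, 90.0, -129.3]
ft_force: [-1.5, -2.7, 3.2]
grip_width: 0.0112
```

servo_tool(commands=[[0, 0, -0.0005, 0, 0, 0], [0, 0, -0.001, 0, 0, 0], [0, 0, -0.0015, 0, 0, 0], [0, 0, -0.0015, 0, 0, 0], [0, 0, -0.0015, 0, 0, 0]])

```text
t: 18.7
tcp_pos: [0.5746, 0.1168, 0.1024]
ee_rot: [-133.2, 90.0, -142.6]
ft_force: [-1.1, -2.1, 2.8]
grip_width: 0.0115
```

servo_tool(commands=[[0, 0, -0.0005, 0, 0, 0], [0, 0, -0.001, 0, 0, 0], [0, 0, -0.0015, 0, 0, 0], [0, 0, -0.0015, 0, 0, 0], [0, 0, -0.0015, 0, 0, 0]])

```text
t: 19.2
tcp_pos: [0.5746, 0.1168, 0.1016]
ee_rot: [-119.0, 90.0, -128.4]
ft_force: [0.1, -3.1, 3.1]
grip_width: 0.0111
```

servo_tool(commands=[[0, 0, -0.0005, 0, 0, 0], [0, 0, -0.001, 0, 0, 0], [0, 0, -0.0015, 0, 0, 0], [0, 0, -0.0015, 0, 0, 0], [0, 0, -0.0015, 0, 0, 0]])

```text
t: 19.7
tcp_pos: [0.5746, 0.1168, 0.1009]
ee_rot: [-124.7, 90.0, -134.1]
ft_force: [-1.0, -3.2, 2.7]
grip_width: 0.0113
```

servo_tool(commands=[[0, 0, -0.0005, 0, 0, 0], [0, 0, -0.001, 0, 0, 0], [0, 0, -0.0015, 0, 0, 0], [0, 0, -0.0015, 0, 0, 0], [0, 0, -0.0015, 0, 0, 0]])

```text
t: 20.2
tcp_pos: [0.5746, 0.1167, 0.1001]
ee_rot: [-138.1, 90.0, -147.4]
ft_force: [0.0, -2.7, 2.7]
grip_width: 0.0113
```

servo_tool(commands=[[0, 0, -0.0005, 0, 0, 0], [0, 0, -0.001, 0, 0, 0], [0, 0, -0.0015, 0, 0, 0], [0, 0, -0.0015, 0, 0, 0], [0, 0, -0.0015, 0, 0, 0]])

```text
t: 20.7
tcp_pos: [0.5746, 0.1168, 0.0994]
ee_rot: [-137.6, 90.0, -146.9]
ft_force: [-0.6, -2.2, 3.3]
grip_width: 0.0116
```

servo_tool(commands=[[0, 0, -0.0005, 0, 0, 0], [0, 0, -0.001, 0, 0, 0], [0, 0, -0.0015, 0, 0, 0], [0, 0, -0.0015, 0, 0, 0], [0, 0, -0.0015, 0, 0, 0]])

```text
t: 21.2
tcp_pos: [0.5746, 0.1167, 0.0987]
ee_rot: [-90.9, 90.0, -100.3]
ft_force: [-0.4, -2.1, 3.5]
grip_width: 0.0113
```

servo_tool(commands=[[0, 0, -0.0005, 0, 0, 0], [0, 0, -0.001, 0, 0, 0], [0, 0, -0.0015, 0, 0, 0], [0, 0, -0.0015, 0, 0, 0], [0, 0, -0.0015, 0, 0, 0]])

```text
t: 21.7
tcp_pos: [0.5746, 0.1168, 0.0979]
ee_rot: [-133.5, 90.0, -142.8]
ft_force: [-0.2, -2.5, 3.3]
grip_width: 0.0111
```

```bash
python3 - <<'E'
from st import *
s=robot.grab_frame("side");st()
crop(s,"pics/m1.png",175,220,120,120,6)
E
```

```text
t 21.75 tcp mm [574.6 116.8  97.9] yaw 80.63 x [-0. -0. -1.] j [-25.  37.  11. 104. -10.  40.  72.] F [-0.4 -1.3  3.4] T [-0.54  0.04  0.02] w 11.3
```

View pics/m1.png

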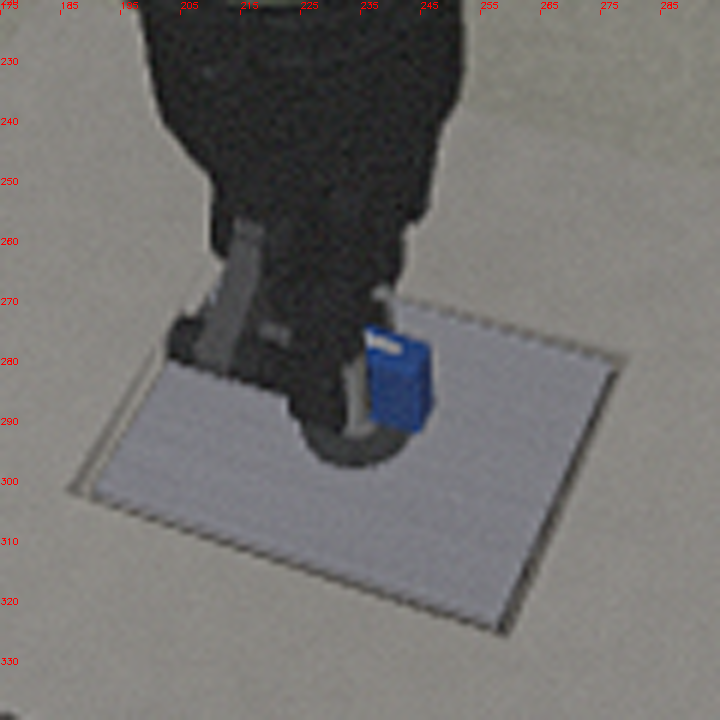

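Wing and fingers are still moving together, and the cover is flush. I'll keep going.

servo_tool(commands=[[0, 0, -0.0005, 0, 0, 0], [0, 0, -0.001, 0, 0, 0], [0, 0, -0.0015, 0, 0, 0], [0, 0, -0.0015, 0, 0, 0], [0, 0, -0.0015, 0, 0, 0]])

```text
t: 22.25
tcp_pos: [0.5746, 0.1168, 0.0972]
ee_rot: [-65.3, 90.0, -74.7]
ft_force: [-0.1, -2.2, 3.1]
grip_width: 0.0114
```

servo_tool(commands=[[0, 0, -0.0005, 0, 0, 0], [0, 0, -0.001, 0, 0, 0], [0, 0, -0.0015, 0, 0, 0], [0, 0, -0.0015, 0, 0, 0], [0, 0, -0.0015, 0, 0, 0]])

```text
t: 22.75
tcp_pos: [0.5746, 0.1168, 0.0964]
ee_rot: [-117.4, 90.0, -126.8]
ft_force: [0.1, -2.1, 3.4]
grip_width: 0.011
```

servo_tool(commands=[[0, 0, -0.0005, 0, 0, 0], [0, 0, -0.001, 0, 0, 0], [0, 0, -0.0015, 0, 0, 0], [0, 0, -0.0015, 0, 0, 0], [0, 0, -0.0015, 0, 0, 0]])

```text
t: 23.25
tcp_pos: [0.5746, 0.1168, 0.0957]
ee_rot: [-3.9, 90.0, -13.3]
ft_force: [0.4, -2.2, 3.6]
grip_width: 0.0112
```

servo_tool(commands=[[0, 0, -0.0005, 0, 0, 0], [0, 0, -0.001, 0, 0, 0], [0, 0, -0.0015, 0, 0, 0], [0, 0, -0.0015, 0, 0, 0], [0, 0, -0.0015, 0, 0, 0]])

```text
t: 23.75
tcp_pos: [0.5746, 0.1168, 0.0949]
ee_rot: [-88.4, 90.0, -97.8]
ft_force: [-0.0, -2.0, 3.6]
grip_width: 0.0113
```

servo_tool(commands=[[0, 0, -0.0005, 0, 0, 0], [0, 0, -0.001, 0, 0, 0], [0, 0, -0.0015, 0, 0, 0], [0, 0, -0.0015, 0, 0, 0], [0, 0, -0.0015, 0, 0, 0]])

```text
t: 24.25
tcp_pos: [0.5746, 0.1167, 0.0942]
ee_rot: [-121.2, 90.0, -130.6]
ft_force: [-0.4, -4.0, 4.2]
grip_width: 0.0111
```

servo_tool(commands=[[0, 0, -0.0005, 0, 0, 0], [0, 0, -0.001, 0, 0, 0], [0, 0, -0.0015, 0, 0, 0], [0, 0, -0.0015, 0, 0, 0], [0, 0, -0.0015, 0, 0, 0]])

```text
t: 24.75
tcp_pos: [0.5747, 0.1168, 0.0934]
ee_rot: [-16.5, 90.0, -25.9]
ft_force: [-0.0, -2.4, 3.4]
grip_width: 0.0112
```

servo_tool(commands=[[0, 0, -0.0005, 0, 0, 0], [0, 0, -0.001, 0, 0, 0], [0, 0, -0.0015, 0, 0, 0], [0, 0, -0.0015, 0, 0, 0], [0, 0, -0.0015, 0, 0, 0]])

```text
t: 25.25
tcp_pos: [0.5747, 0.1167, 0.0927]
ee_rot: [19.4, 90.0, 10.0]
ft_force: [-1.4, -2.1, 5.5]
grip_width: 0.0116
```

servo_tool(commands=[[0, 0, -0.0003, 0, 0, 0], [0, 0, -0.0006, 0, 0, 0], [0, 0, -0.0006, 0, 0, 0], [0, 0, -0.0006, 0, 0, 0], [0, 0, -0.0006, 0, 0, 0]])

```text
t: 25.75
tcp_pos: [0.5747, 0.1168, 0.0926]
ee_rot: [42.3, 90.0, 33.0]
ft_force: [-1.2, -3.3, 8.7]
grip_width: 0.0112
```

servo_tool(commands=[[0, 0, -0.0003, 0, 0, 0], [0, 0, -0.0006, 0, 0, 0], [0, 0, -0.0006, 0, 0, 0], [0, 0, -0.0006, 0, 0, 0], [0, 0, -0.0006, 0, 0, 0]])

```text
t: 26.25
tcp_pos: [0.5747, 0.1168, 0.0924]
ee_rot: [52.8, 90.0, 43.4]
ft_force: [-3.2, -2.8, 11.7]
grip_width: 0.0114
```

```bash
python3 st.py
```

```text
t 26.25 tcp mm [574.7 116.8  92.4] yaw 80.62 x [ 0.  0. -1.] j [-25.  37.  10. 104. -10.  39.  72.] F [-3.2 -2.8 11.7] T [-0.7   0.67  0.  ] w 11.4
```

Bottomed: the force rose from 3.5 to 12 N within about 0.6 mm, at a stud reading of about 30 mm. I'll relax about 0.5 mm and turn clockwise.

servo_tool(commands=[[0, 0, 0.0006, 0, 0, 0], [0, 0, 0.001, 0, 0, -0.03], [0, 0, 0.001, 0, 0, -0.07], [0, 0, 0.001, 0, 0, -0.11], [0, 0, 0.001, 0, 0, -0.15]], force=40)

```text
t: 26.75
tcp_pos: [0.5746, 0.1164, 0.0927]
ee_rot: [-83.2, 90.0, -106.3]
ft_force: [-2.2, -4.2, 7.1]
grip_width: 0.0114
```

```bash
python3 st.py
```

```text
t 26.75 tcp mm [574.6 116.4  92.7] yaw 66.96 x [-0. -0. -1.] j [-27.  38.  14. 104. -14.  40.  62.] F [-2.2 -4.2  7.1] T [-0.79  0.32  0.09] w 11.4
```

servo_tool(commands=[[0, 0, 0, 0, 0, -0.04], [0, 0, 0, 0, 0, -0.08], [0, 0, 0, 0, 0, -0.12], [0, 0, 0, 0, 0, -0.16], [0, 0, 0, 0, 0, -0.2]])

```text
t: 27.25
tcp_pos: [0.5743, 0.116, 0.0926]
ee_rot: [-94.7, 89.9, -135.7]
ft_force: [-3.9, -7.3, 9.0]
grip_width: 0.0112
```

```bash
python3 st.py
```

```text
t 27.25 tcp mm [574.3 116.   92.6] yaw 48.96 x [-0.001 -0.001 -1.   ] j [-30.  38.  19. 105. -18.  40.  48.] F [-3.9 -7.3  9. ] T [-1.54  0.93  0.11] w 11.2
```

servo_tool(commands=[[-0.0005, -0.001, 0.0004, 0, 0, 0], [-0.001, -0.002, 0.0006, 0, 0, -0.04], [-0.001, -0.002, 0.0006, 0, 0, -0.08], [-0.001, -0.002, 0.0006, 0, 0, -0.12], [-0.001, -0.002, 0.0006, 0, 0, -0.16]])

```text
t: 27.75
tcp_pos: [0.5737, 0.1155, 0.0928]
ee_rot: [-101.7, 89.9, -157.2]
ft_force: [-4.5, -4.1, 5.6]
grip_width: 0.0114
```

```bash
python3 st.py
```

```text
t 27.75 tcp mm [573.7 115.5  92.8] yaw 34.57 x [-0.001 -0.    -1.   ] j [-33.  39.  23. 105. -22.  41.  37.] F [-4.5 -4.1  5.6] T [-1.    0.78  0.03] w 11.4
```

servo_tool(commands=[[-0.001, -0.0005, 0, 0, 0, -0.04], [-0.001, -0.0005, 0, 0, 0, -0.08], [-0.001, -0.0005, 0, 0, 0, -0.12], [-0.001, -0.0005, 0, 0, 0, -0.16], [-0.001, -0.0005, 0, 0, 0, -0.2]])

```text
t: 28.25
tcp_pos: [0.5729, 0.1151, 0.0927]
ee_rot: [-86.4, 89.9, -159.8]
ft_force: [-5.1, -5.4, 7.7]
grip_width: 0.0113
```

```bash
python3 st.py
```

```text
t 28.25 tcp mm [572.9 115.1  92.7] yaw 16.57 x [-0.002 -0.001 -1.   ] j [-36.  40.  28. 105. -27.  41.  23.] F [-5.1 -5.4  7.7] T [-1.14  1.2   0.13] w 11.3
```

servo_tool(commands=[[-0.001, -0.001, 0.0003, 0, 0, -0.04], [-0.001, -0.001, 0.0003, 0, 0, -0.08], [-0.001, -0.001, 0.0003, 0, 0, -0.12], [-0.001, -0.001, 0.0003, 0, 0, -0.16], [-0.001, -0.001, 0.0003, 0, 0, -0.19]])

```text
t: 28.75
tcp_pos: [0.5721, 0.1149, 0.0927]
ee_rot: [-81.8, 89.9, -172.3]
ft_force: [-7.8, -2.7, 7.4]
grip_width: 0.0114
```

```bash
python3 st.py
```

```text
t 28.75 tcp mm [572.1 114.9  92.7] yaw -0.52 x [-0.002 -0.    -1.   ] j [-39.  41.  32. 105. -32.  43.  10.] F [-7.8 -2.7  7.4] T [-0.75  1.51  0.11] w 11.4
```

servo_tool(commands=[[-0.0008, 0, 0, 0, 0, -0.03], [-0.0012, 0, 0, 0, 0, -0.06], [-0.0012, 0, 0, 0, 0, -0.09], [-0.0012, 0, 0, 0, 0, -0.1], [-0.0012, 0, 0, 0, 0, -0.1]])

```text
t: 29.25
tcp_pos: [0.5716, 0.1149, 0.0927]
ee_rot: [-71.6, 89.9, -171.0]
ft_force: [-5.9, -2.9, 6.5]
grip_width: 0.0112
```

```bash
python3 - <<'E'
from st import *
s=robot.grab_frame("side");st()
crop(s,"pics/n1.png",175,220,120,120,6)
E
```

```text
t 29.3 tcp mm [571.6 114.9  92.7] yaw -9.38 x [-0.002 -0.    -1.   ] j [-40.  42.  35. 106. -34.  43.   4.] F [-6.8 -2.9  6.1] T [-0.68  1.19 -0.07] w 11.3
```

View pics/n1.png

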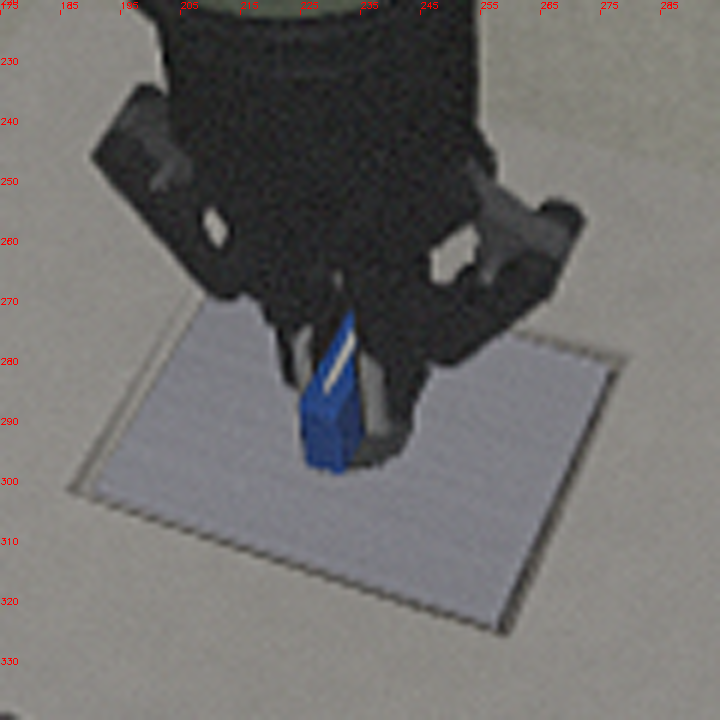

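servo_tool(commands=[[-0.001, -0.0004, 0, 0, 0, -0.012], [-0.001, -0.0004, 0.001, 0, 0, -0.012], [-0.001, -0.0004, 0.003, 0, 0, -0.012], [-0.001, -0.0004, 0.005, 0, 0, -0.012], [-0.001, -0.0004, 0.006, 0, 0, -0.012]])

```text
t: 29.8
tcp_pos: [0.5715, 0.1149, 0.0959]
ee_rot: [-82.3, 89.9, 177.3]
ft_force: [-5.2, -2.0, 3.4]
grip_width: 0.0116
```

```bash
python3 st.py
```

```text
t 29.8 tcp mm [571.5 114.9  95.9] yaw -10.43 x [-0.001  0.    -1.   ] j [-41.  42.  35. 106. -34.  44.   3.] F [-5.2 -2.   3.4] T [-0.44  1.09 -0.01] w 11.6
```

servo_tool(commands=[[-0.001, 0, 0.001, 0, 0, 0], [-0.001, 0, 0.002, 0, 0, 0], [-0.001, 0, 0.002, 0, 0, 0], [-0.001, 0, 0.002, 0, 0, 0], [-0.001, 0, 0.002, 0, 0, 0]])

```text
t: 30.3
tcp_pos: [0.5715, 0.1149, 0.097]
ee_rot: [-104.3, 90.0, 155.2]
ft_force: [-4.7, -2.7, 5.4]
grip_width: 0.0115
```

```bash
python3 st.py
```

```text
t 30.3 tcp mm [571.5 114.9  97. ] yaw -10.45 x [-0.  0. -1.] j [-41.  42.  35. 106. -34.  44.   3.] F [-4.7 -2.7  5.4] T [-0.26  0.8  -0.03] w 11.5
```

servo_tool(commands=[[0, 0, 0, 0, 0, 0], [0, 0, 0, 0, 0, 0], [0, 0, 0, 0, 0, 0], [0, 0, 0, 0, 0, 0], [0, 0, 0, 0, 0, 0]], fingers=0.5)

```text
t: 30.8
tcp_pos: [0.5716, 0.1149, 0.097]
ee_rot: [116.4, 90.0, 15.9]
ft_force: [0.1, -0.0, -1.0]
grip_width: 0.0426
```

```bash
python3 - <<'E'
from st import *
s=robot.grab_frame("side");st()
crop(s,"pics/o1.png",175,220,120,120,6)
E
```

```text
t 30.85 tcp mm [571.6 114.8  97. ] yaw -10.46 x [ 0.  0. -1.] j [-41.  42.  35. 106. -34.  44.   3.] F [ 0.6 -0.3  0. ] T [ 0.02  0.01 -0.07] w 42.8
```

View pics/o1.png

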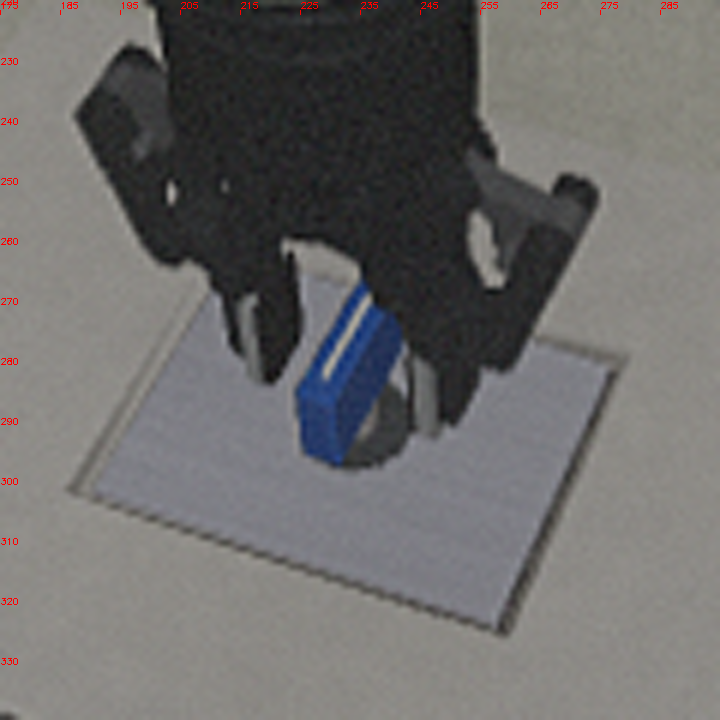

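Released, and the stud stays down. I'll withdraw straight up and check.

servo_tool(commands=[[0, 0, 0.03, 0, 0, 0], [0, 0, 0.09, 0, 0, 0], [0, 0, 0.17, 0, 0, 0], [0, 0, 0.26, 0, 0, 0], [0, 0, 0.35, 0, 0, 0]])

```text
t: 31.35
tcp_pos: [0.5712, 0.1143, 0.2749]
ee_rot: [66.3, 90.0, -34.2]
ft_force: [0.9, 0.2, -0.9]
grip_width: 0.0426
```

servo_tool(commands=[[0, -0.06, 0, 0, 0, 0], [0, -0.15, 0, 0, 0, 0], [0, -0.24, 0, 0, 0, 0], [0, -0.33, 0, 0, 0, 0], [0, -0.4, 0, 0, 0, 0]])

```text
t: 31.85
tcp_pos: [0.571, -0.0881, 0.2734]
ee_rot: [82.1, 89.9, -18.4]
ft_force: [-0.4, -0.7, 0.7]
grip_width: 0.0425
```

servo_tool(commands=[[0, -0.06, 0, 0, 0, 0], [0, -0.1, 0, 0, 0, 0], [0, -0.12, 0, 0, 0, 0], [0, -0.12, 0, 0, 0, 0], [0, -0.12, 0, 0, 0, 0]])

```text
t: 32.35
tcp_pos: [0.5717, -0.1441, 0.2723]
ee_rot: [-177.6, 90.0, 82.0]
ft_force: [-0.3, 1.2, 0.6]
grip_width: 0.0422
```

```bash
python3 - <<'E'
from st import *
s=robot.grab_frame("side");t=robot.grab_frame("top");st()
cv2.imwrite("pics/p0.png",t[:,:,::-1]);cv2.imwrite("pics/ps.png",s[:,:,::-1])
crop(s,"pics/p1.png",175,220,120,120,5);crop(t,"pics/p2.png",160,155,70,75,8)
E
```

```text
t 32.45 tcp mm [ 571.8 -143.8  272.1] yaw -10.36 x [-0.  0. -1.] j [-21.  31.  45.  96. -24.  63.  20.] F [-0.5  0.7 -0.4] T [ 0.04 -0.02 -0.03] w 43.0
```

View pics/p1.png

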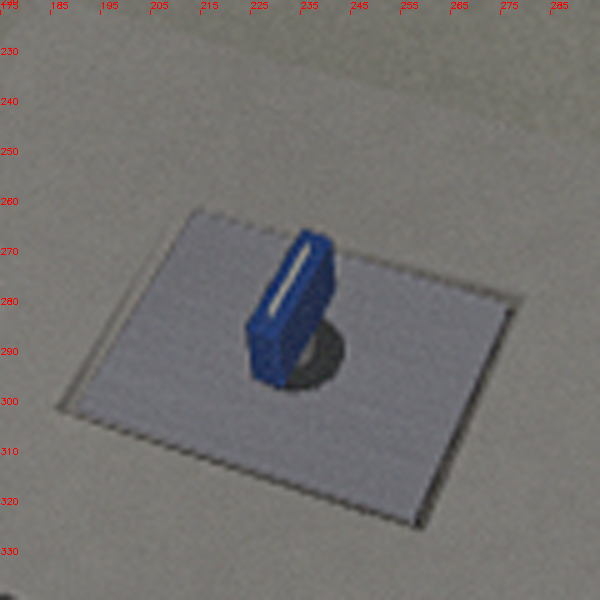

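View pics/p2.png

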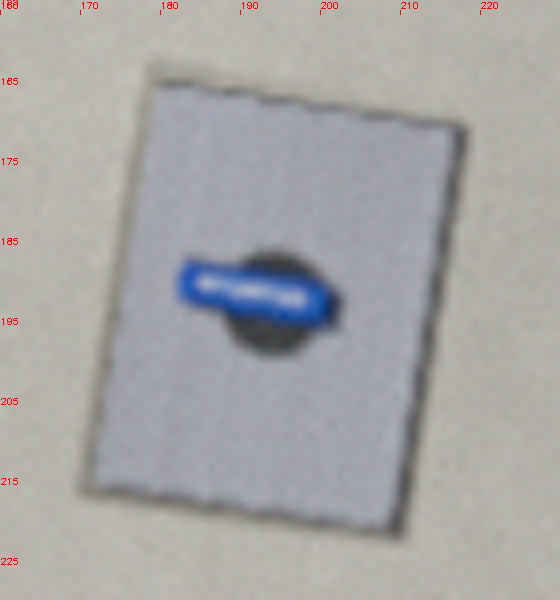

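View pics/ps.png

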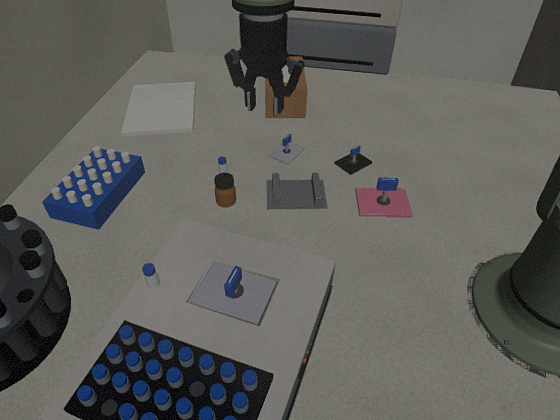

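```bash
python3 - <<'E'
from fit import *
# wing top centre: top crop, side crop
print(tri(cp(175,220,[(290,280)],5)[0],cp(160,155,[(256,292)])[0]))
for z in(.124,.15):fit("top",cp(160,155,[(185,260),(337,292),(330,325),(180,298)]),.044,.012,z)
fit("top",cp(160,155,[(158,82),(463,128),(402,532),(92,490)]),.12,.09,.085)
E
```

```text
(array([0.57236299, 0.11812803, 0.12728605]), array([-0.29796169, -0.03108711,  0.07857142,  0.4136378 ]))
top 0.044 0.012 0.124 xy mm [573.2 118.3] yaw 78.2 rms px 0.31
top 0.044 0.012 0.15 xy mm [570.5 114.1] yaw 78.18 rms px 0.36
top 0.12 0.09 0.085 xy mm [573.1 118.6] yaw -9.07 rms px 0.37
```

```bash
python3 -c "
from plant import robot
print(robot.finish_job())"
```

```text
the job is handed in; nothing more can be done
None
```

The aluminium cover is back in the recess and flush with the deck, and its stud is locked. I handed the job in at about 32.5 s, with the gripper open and clear of everything.

- **Seating:** I lifted the cover by its wing and lowered it into the recess. It made contact at the expected ledge height, and no force I read while lowering it passed about 3 N.
- **Bottoming:** I pushed the stud in small steps. The force rose sharply, from about 3.5 to 12 N, at a stud reading of about 30 mm. That was the highest push I measured.
- **Locking:** I eased off slightly and turned the stud about 91° clockwise. I let it spring back about 4.5 mm into the notches, then opened the fingers.

Last checks from the pictures:
- The cover is flush with an even gap around it, and the wing lies across it.
- The wing top is at 127 mm. I expected about 124 mm locked, against 150 mm with the stud out, so the stud is being held down.
- The vials, the jar and the other covers look unmoved.

Two readings were not exact. The pictures put the wing 1–3° past a quarter turn from the cover, while the tool turned 91°; both are within the stop. The side and top cameras also disagreed by 1–3 mm on where the recess is. Sideways force reached about 8 N while turning, so I shifted the tool slightly to follow the stud.

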